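# Catch the photometer's falling cover and lower it shut

## Task

The cover of the small white photometer stands open, leaning back on its hinge: push it forward from behind until it tips over and begins to fall, then bring the fingers round to its front, catch the falling cover from below on the outside of the fingers while it is still well open, and lower it gently until it is fully shut, without letting it drop or slam. Do not pinch the cover or lift anything, and leave the other things on the bench where they are.

Things in the scene. Friction and masses are not known exactly. Their poses are not given: they have to be found in the camera images.
- reader: small white photometer, fixed on the bench: 170 mm deep (own x -70 to +100), 200 wide (y -100 to +100), 95 high, flat top. Origin on the bench under it; own -x is its front (it looks towards the robot and to the robot's right). Right (-y): wing with display and keys. Left: chamber with four cuvettes under the hinged cover. Nothing stands on the 20 cm in front of it; free air above
- cover (a joint): cover angle, rad: 0 shut, 1.57 upright, 1.75 end stop leaning back; starts at 1.64 to 1.75. Light friction and a weak damper: pushed below about 1.4 it falls to the front by itself, slowly at first (about 3 s from 1.37 to 0.6, 2 s from 1.3), then up to 0.6 to 0.9 rad/s, too fast to be left to shut alone
- cover_hinge (a point): middle of the cover's hinge line, 95 mm above the bench; the line runs along the photometer's y. Axes as reader
- tab_edge (a point): moves with the cover: middle of the outer edge of the lift tab (blue on top), on its underside, 150 mm from the hinge line. Tab 60 mm wide, 12 thick, standing out 35 mm beyond the cover's free edge; shut, it overhangs the photometer's front face by 35 mm with free air below. Axes: x from tab to hinge, z out of the top face
- cover_middle (a point): moves with the cover: middle of its underside, 62 mm from the hinge line. The cover is a plate 126 mm wide, 12 mm thick (white upper half, black underside), about 0.2 kg: at the tab it rests with about 1 N. The black underside faces down when shut, forward (own -x of the photometer) when open. Axes as tab_edge
- timer: white electronic timer, 60 x 66 x 18 mm, loose, to be left alone; origin under its middle
- wax_block: cream wax block, 34 x 42 x 22 mm, loose, to be left alone; origin under its middle
- stain_jar: clear upright staining jar with a foot, 68 mm wide, 89 mm tall, loose, to be left alone; origin under its middle
- cassette_pink: small pink tissue cassette, 38 x 28 x 6 mm, loose, to be left alone; origin under its middle
- coverslip_box: flat white box of cover slips, 46 x 62 x 16 mm, loose, to be left alone; origin under its middle
- tape_roll: roll of tape lying flat behind the photometer, 85 x 83 x 25 mm, loose, to be left alone; origin under its middle

How it is judged:
By the outcome, as a careful person would: the job done as asked, in the order asked, and still so for the second after the job is handed in, with the robot touching nothing.
It also fails if it takes over 61 s, if anything falls off the work surface, if the arm or the gripper's body presses on something with over 40 N, if the wrist force passes 120 N, or if a joint passes its speed limit or range.

## Robot

A 7-joint arm with a two-finger parallel gripper is mounted at the origin on a cart in front of the work surface, level with it; the furniture and walls round the work are solid. World frame = base frame: x ahead of the robot, y to its left, z up, the work surface at z = 0. Lengths are in m, angles in rad, forces in N, time in s.
With the tool pointing down it reaches from about 0.4 to 0.85 m from the base axis. Payload 10.4 kg.
Tool frame: the origin (TCP) lies midway between the tips of the shut fingers; the grasp point (between the pads) lies 19 mm behind it; z points along the fingers, y is the line along which they close (so a half turn about z gives the same grasp; the last joint's range is limited). The gripper opens to 87 mm and grips with 3 to 60 N. Pads are 19 mm wide; open, the fingers measure 117 mm over their backs; the gripper's body (75 mm by 190 mm) begins 51 mm behind the grasp point.
Start: joints at [1.283, 0.332, -0.065, 1.46, 0.022, 1.35, -0.088], TCP at [0.164, -0.603, 0.223] pointing down, gripper open.
Joint ranges: [-2.6, 2.6], [-0.5, 2.12], [-1.47, 1.34], [0.16, 2.42], [-1.27, 4.41], [0.06, 2.06], [-2.6, 2.6]. Speed limits (rad/s): [2.22, 2.22, 2.79, 2.79, 3.14, 3.14, 3.14].

## Interface

Orientations are given as a unit quaternion [x, y, z, w].
In Python, from bench import r gives the robot as it stands.
- The arm moves only by the tool apply_moves, never from a script. Its argument "steps" is a list of rows, each a list of 7 numbers: the turn, a rotation vector about the tool's x, y, z in rad, then the shift along the tool's x, y, z in mm, then the opening, from -1 (shut) to 1 (fully open). In form: [[ax, ay, az, x, y, z, claw], ...]. A call has 1 to 20 rows; each row is the pose to reach, as a shift and turn from the pose commanded when the call began, along the tool's axes at that moment; what a row does not reach only later rows make up. A row lasts 1/12 s, in which the tool goes at most 41.7 mm and 7.16 degrees, less where a joint would pass 70% of its speed; a pose out of reach is approached as far as the arm can. A call with a gripper value outside its range is refused whole. The fingers move at their own pace and stop on an object; "force" is the grip in N (left out, the last holds). Time passes only in rows, so rows that repeat a pose let the fingers close. It gives the time, the measured TCP pose, the force, the opening and the grip force at its end, in the units of the state.
- r.read_state(): the state, without advancing time (a new reading comes with each control period).
- r.camera(name): name is "scene" or "side" or "wrist"; returns a dict with "pixels" (384x512x3 uint8, red, green, blue), "z_map" (384x512 float32, m along the optical axis (not along the pixel's ray), 0 where there is no reading), "fovy" (degrees; the focal length in pixels is half the picture's height over the tangent of half this angle, whatever the lens; pixels are square), "cx", "cy" (the principal point, pixels), "position" and "orientation" of the camera in the world. Camera axes: x right, y down, z forward; pixel columns grow to the right and rows downward; lengths in m; the calibration is good to about 2 mm. A picture is of the moment at which its call begins.
- r.close_job(): hands the job in; it is judged then, once.
The state is a dict: "time": time; "joint_positions": joint angles; "joint_vel": joint speeds; "joint_torque": joint torques, N m; "ee_pos": TCP position; "eef_rot": TCP orientation; "ft_force": force on the tool from outside, world axes, zero at the start; "torque": the same for the moment, N m; "width": finger opening in m; "grip_force": force on a finger pad.
Only numpy, scipy, OpenCV 4.12 (cv2) and the standard library are available. Lean on these libraries where they do the work, as an engineer would, in place of code of your own. Each camera call takes 0.05 s, during which the arm holds its last target. There are 200 camera calls.

## Working session

There is one attempt and no reset: what is moved stays moved. The work goes in short steps, Python scripts to look and compute and a tool call to move; the robot and the scene stay as the last step left them, time stands still between calls to the robot, and variables do not carry over. Pictures are saved under pics/ and viewed, at most 10 in all, crops included, and the job is handed in when it is done.

Besides the shell and the picture viewer there is one more tool, called after ">>>" as name(argument=value, ...), one argument or row to a line, values as JSON. apply_moves: Moves the arm, as the interface text tells. Its arguments: {"type":"object","properties":{"steps":{"type":"array","items":{"type":"array","items":{"type":"number"}}},"force":{"type":"number"}},"required":["steps"]}

```bash
mkdir -p pics; ls; cat > h.py <<'E'
import numpy as np, cv2
from scipy.spatial.transform import Rotation as R
from bench import r
def cloud(c):
    h,w=c['z_map'].shape; f=h/2/np.tan(np.radians(c['fovy'])/2)
    v,u=np.mgrid[:h,:w]; z=c['z_map']
    p=np.stack([(u-c['cx'])/f*z,(v-c['cy'])/f*z,z],-1)
    return p@R.from_quat(c['orientation']).as_matrix().T+c['position']
E
python3 - <<'E'
from h import *
ims=[]
for n in ['scene','side']:
    c=r.camera(n); np.savez(n+'.npz',P=cloud(c),I=c['pixels'],z=c['z_map']); print(n,c['position'],c['orientation'],c['fovy'],c['cx'],c['cy'])
    cv2.imwrite(f'pics/{n}.png',c['pixels'][:,:,::-1])
s=r.read_state(); print(s['time'],s['ee_pos'],s['eef_rot'])
E
```

```text
pics
scene [0.02236806 0.0508642  0.69032658] [-0.48503848  0.78493531 -0.33001158  0.19926513] 49.89449502320673 255.16757176960718 191.31547666343394
side [ 0.28884643 -0.89775045  0.57835348] [ 0.86545065 -0.17160682  0.08062694 -0.46373006] 51.92289177808218 258.4203566865782 192.38004984000696
0.1 [ 0.16351478 -0.60287629  0.22183446] [ 9.91241941e-01  1.32056901e-01 -9.97391889e-05 -6.16371892e-04]
```

View pics/scene.png

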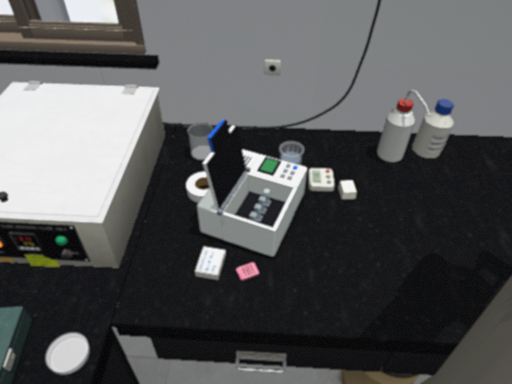

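View pics/side.png

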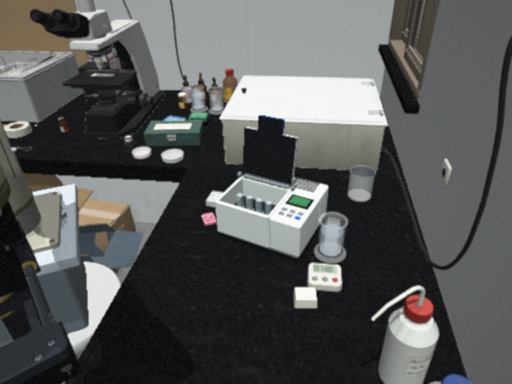

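The pictures show the photometer with its front towards the side camera. The cover is upright (side px ~(270,155), tab ~(270,125); scene tab ~(217,135)), the tape roll is behind it at scene ~(198,187), and there is a glass near the rear.

```bash
python3 - <<'E'
from h import *
A={n:np.load(n+'.npz') for n in ['scene','side']}
def g(n,u,v): return A[n]['P'][v,u].round(3)
print('scene pts',{k:g('scene',*k) for k in [(270,165),(288,165),(300,178),(265,235),(240,228),(217,135),(240,165),(225,190),(210,262),(248,270),(198,180),(60,120),(140,150),(200,140),(290,150),(320,178)]})
print('side pts',{k:g('side',*k) for k in [(270,125),(255,150),(285,160),(300,200),(250,225),(270,230),(300,100),(240,140),(330,235)]})
P=np.concatenate([A[n]['P'].reshape(-1,3) for n in A]);I=np.concatenate([A[n]['I'].reshape(-1,3) for n in A]).astype(int)
c=g('scene',288,165)
near=(np.hypot(*(P[:,:2]-c[:2]).T)<.3)
top=near&(abs(P[:,2]-.095)<.006)
T=P[top]; cl=T[:,:2].astype(np.float32); print(len(T), cv2.minAreaRect(cl), cl.min(0),cl.max(0))
# side: cover underside
S=A['side']; q=S['P'][142:175,252:290].reshape(-1,3); 
m=np.median(q,0); q=q[np.linalg.norm(q-m,axis=1)<.09]
u,s,vt=np.linalg.svd(q-q.mean(0),full_matrices=False); print('cover c',q.mean(0),'n',vt[2],s)
# front face, side view
q=S['P'][212:235,228:285].reshape(-1,3); q=q[(q[:,2]>.02)&(q[:,2]<.085)]
u,s,vt=np.linalg.svd(q-q.mean(0),full_matrices=False); print('front c',q.mean(0),'n',vt[2],s)
blue=(I[:,2]>I[:,0]+70)&(I[:,2]>I[:,1]+50)&near&(P[:,2]>.15); b=P[blue]; print('blue',len(b),b.min(0),b.max(0),b.mean(0))
for n in A:
  im=cv2.resize(A[n]['I'][100:290,150:360][:,:,::-1],None,fx=3.5,fy=3,interpolation=cv2.INTER_CUBIC)
  cv2.imwrite(f'pics/{n}_z.png',im)
E
```

```text
scene pts {(270, 165): array([ 0.617, -0.29 ,  0.096]), (288, 165): array([ 0.6  , -0.326,  0.095]), (300, 178): array([ 0.555, -0.33 ,  0.092]), (265, 235): array([ 0.466, -0.199,  0.069]), (240, 228): array([ 0.507, -0.165,  0.065]), (217, 135): array([ 0.589, -0.161,  0.238]), (240, 165): array([ 0.611, -0.215,  0.129]), (225, 190): array([ 0.561, -0.159,  0.124]), (210, 262): array([ 0.491, -0.091,  0.016]), (248, 270): array([ 0.448, -0.153,  0.005]), (198, 180): array([ 0.717, -0.154,  0.023]), (60, 120): array([0.889, 0.09 , 0.161]), (140, 150): array([ 0.769, -0.046,  0.114]), (200, 140): array([ 0.803, -0.196,  0.068]), (290, 150): array([ 0.673, -0.376,  0.066]), (320, 178): array([ 0.601, -0.421,  0.016])}
side pts {(270, 125): array([ 0.598, -0.176,  0.226]), (255, 150): array([ 0.568, -0.158,  0.163]), (285, 160): array([ 0.616, -0.214,  0.156]), (300, 200): array([ 0.618, -0.289,  0.096]), (250, 225): array([ 0.506, -0.281,  0.058]), (270, 230): array([ 0.537, -0.315,  0.059]), (300, 100): array([0.807, 0.089, 0.158]), (240, 140): array([0.601, 0.046, 0.089]), (330, 235): array([ 0.636, -0.387,  0.069])}
5108 ((0.6910163164138794, -0.3348844051361084), (0.38170599937438965, 0.507843017578125), 18.071651458740234) [ 0.4513195 -0.6250709] [ 0.8975577  -0.10539587]
cover c [ 0.59251637 -0.18878987  0.15260531] n [-0.74803052 -0.64134644  0.17066073] [0.98080266 0.76398477 0.04672758]
front c [ 0.51034207 -0.28280446  0.05874316] n [0.74751455 0.66162485 0.05894545] [1.19139813 0.4520049  0.2809718 ]
blue 108 [ 0.57976514 -0.18959449  0.2140652 ] [ 0.62271045 -0.14336795  0.24363069] [ 0.59851559 -0.16107315  0.23830885]
```

View pics/scene_z.png

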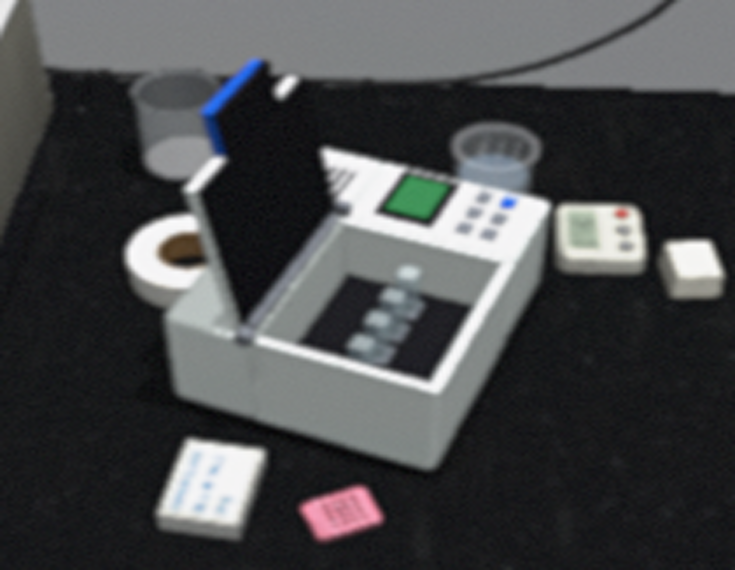

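The zoomed view shows the cover leaning back, with its tab top edge at crop ~(235,90). The photometer front, facing lower right, is clear. Fitted frame: own x at about 41°, hinge ≈ (0.577,-0.187,0.095), cover angle ≈ 1.74, and the tab edge height of 0.243 agrees with the given sizes.

```bash
cat >> h.py <<'E'
AZ=np.radians(41); H=np.array([.5773,-.1866,0.])
X=np.array([np.cos(AZ),np.sin(AZ),0]); Y=np.array([-X[1],X[0],0]); Z=np.array([0,0,1.])
def pose(s,h,p,y=0,az=0):
    "tip at s along own x from the hinge, y sideways, height h, tool tilted p deg from down towards +x"
    p=np.radians(p); B=R.from_euler('z',az,degrees=True).as_matrix()@np.c_[X*np.cos(p)+Z*np.sin(p),-Y,X*np.sin(p)-Z*np.cos(p)]
    return H+s*X+y*Y+h*Z,R.from_matrix(B)
def cur():
    s=r.read_state(); return np.array(s['ee_pos']),R.from_quat(s['eef_rot'])
def rows(*ws,start=None):
    p0,R0=start or cur()
    for w in ws:
        p,q=pose(*w); d=R0.inv()
        print(w,(d*q).as_rotvec().round(3).tolist(),(d.apply(p-p0)*1000).round(0).tolist())
def where():
    p,q=cur(); d=p-H; zt=q.as_matrix()
    st=r.read_state(); print('t',round(st['time'],2),'s,y,h',(d@X).round(4),(d@Y).round(4),d[2].round(4),'tilt',np.degrees(np.arctan2(zt[:,2]@X,-zt[2,2])).round(1),'y.Y',(zt[:,1]@Y).round(3),'F',np.round(st['ft_force'],2),'w',round(st['width'],3),'j',np.round(st['joint_positions'],2))
def cover():
    "cover angle from side camera points of the cover"
    c=r.camera('side'); P=cloud(c).reshape(-1,3)-H; I=c['pixels'].reshape(-1,3).astype(int)
    x,y,z=P@X,P@Y,P[:,2]
    k=(abs(y)<.055)&(np.hypot(x,z-.095)<.165)&(np.hypot(x,z-.095)>.05)&(z>.1)&(I.max(1)<60)
    a=np.arctan2(z-.095,-x)[k]; print('cover angle',np.median(a).round(3),'spread',np.percentile(a,[10,90]).round(2),k.sum())
    return c
E
python3 - <<'E'
from h import *
where(); cover(); rows((-.25,.2,60),(-.17,.085,62))
E
```

```text
t 0.1 s,y,h -0.5854 -0.0427 0.2218 tilt 0.0 y.Y -0.9 F [-0.75  0.33  0.14] w 0.087 j [ 1.28  0.33 -0.06  1.46  0.02  1.35 -0.09]
cover angle 1.751 spread [1.73 1.77] 1619
(-0.25, 0.2, 60) [0.235, 1.029, -0.409] [283.0, -185.0, 22.0]
(-0.17, 0.085, 62) [0.243, 1.063, -0.406] [355.0, -219.0, 137.0]
```

>>> apply_moves(
  steps=[
    [0.235,1.03,-0.41,283,-185,22,-1],
    [0.235,1.03,-0.41,283,-185,22,-1],
    [0.235,1.03,-0.41,283,-185,22,-1],
    [0.235,1.03,-0.41,283,-185,22,-1],
    [0.235,1.03,-0.41,283,-185,22,-1],
    [0.235,1.03,-0.41,283,-185,22,-1],
    [0.235,1.03,-0.41,283,-185,22,-1],
    [0.235,1.03,-0.41,283,-185,22,-1],
    [0.235,1.03,-0.41,283,-185,22,-1],
    [0.235,1.03,-0.41,283,-185,22,-1],
    [0.235,1.03,-0.41,283,-185,22,-1],
    [0.235,1.03,-0.41,283,-185,22,-1],
  ],
  force=20,
)

```text
time: 1.15
ee_pos: [0.3879, -0.3518, 0.2007]
eef_rot: [0.812, 0.303, 0.468, -0.174]
ft_force: [-0.2, -0.2, -0.2]
width: 0.015
grip_force: 0.0
```

```bash
python3 - <<'E'
from h import *
where(); rows((-.25,.2,60),(-.16,.088,62),(-.16,.2,40))
E
```

```text
t 1.15 s,y,h -0.2513 -0.0005 0.2007 tilt 59.8 y.Y -1.0 F [-0.16 -0.24 -0.22] w 0.015 j [ 1.48  0.43 -0.33  1.79 -0.85  1.44  0.65]
(-0.25, 0.2, 60) [0.002, 0.003, 0.0] [0.0, -0.0, 2.0]
(-0.16, 0.088, 62) [0.002, 0.038, 0.001] [-52.0, -1.0, 136.0]
(-0.16, 0.2, 40) [0.002, -0.346, 0.0] [45.0, -1.0, 79.0]
```

>>> apply_moves(
  steps=[
    [0,0.04,0,-52,0,136,-1],
    [0,0.04,0,-52,0,136,-1],
    [0,0.04,0,-52,0,136,-1],
    [0,0.04,0,-52,0,136,-1],
    [0,0.04,0,-52,0,136,-1],
    [0,0.04,0,-52,0,136,-1],
  ],
)

```text
time: 1.65
ee_pos: [0.4581, -0.2908, 0.0884]
eef_rot: [0.802, 0.301, 0.484, -0.18]
ft_force: [-0.3, -0.5, 0.8]
width: 0.0004
grip_force: 0.0
```

```bash
python3 - <<'E'
from h import *
where(); c=r.camera('side'); cv2.imwrite('pics/low.png',cv2.resize(c['pixels'][80:280,130:380][:,:,::-1],None,fx=3,fy=3))
rows((-.25,.2,60),(-.2,.33,0),(.09,.33,0),(.09,.215,0))
E
```

```text
t 1.65 s,y,h -0.1584 -0.0004 0.0884 tilt 62.2 y.Y -1.0 F [-0.33 -0.49  0.81] w 0.0 j [ 1.39  0.6  -0.39  1.9  -0.94  1.18  0.79]
(-0.25, 0.2, 60) [0.002, -0.038, 0.004] [56.0, -1.0, -132.0]
(-0.2, 0.33, 0) [0.004, -1.085, 0.002] [194.0, -0.0, -148.0]
(0.09, 0.33, 0) [0.004, -1.085, 0.002] [330.0, -0.0, 108.0]
(0.09, 0.215, 0) [0.004, -1.085, 0.002] [228.0, -1.0, 162.0]
```

View pics/low.png

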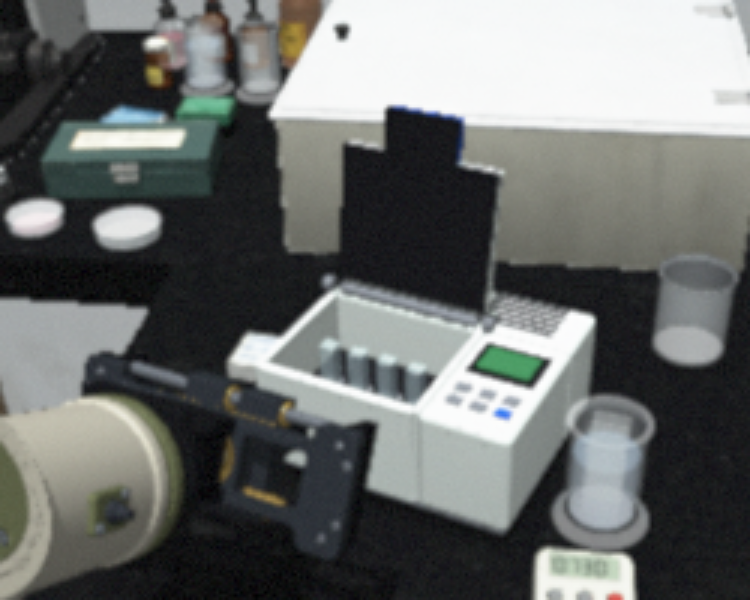

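The arm reaches the low catch pose (TCP near the front rim, gripper at crop ~(300,480)) and nothing has moved. Next I'll go up, over and behind.

>>> apply_moves(
  steps=[
    [0,-0.4,0,60,0,-140,-1],
    [0,-0.4,0,60,0,-140,-1],
    [0,-0.4,0,60,0,-140,-1],
    [0,-1.085,0,194,0,-148,-1],
    [0,-1.085,0,194,0,-148,-1],
    [0,-1.085,0,194,0,-148,-1],
    [0,-1.085,0,194,0,-148,-1],
    [0,-1.085,0,194,0,-148,-1],
    [0,-1.085,0,330,0,108,-1],
    [0,-1.085,0,330,0,108,-1],
    [0,-1.085,0,330,0,108,-1],
    [0,-1.085,0,330,0,108,-1],
    [0,-1.085,0,330,0,108,-1],
    [0,-1.085,0,330,0,108,-1],
    [0,-1.085,0,330,0,108,-1],
    [0,-1.085,0,330,0,108,-1],
    [0,-1.085,0,330,0,108,-1],
    [0,-1.085,0,330,0,108,-1],
  ],
)

```text
time: 3.2
ee_pos: [0.645, -0.1283, 0.3319]
eef_rot: [0.937, 0.349, 0.003, 0.002]
ft_force: [0.3, -0.3, -0.1]
width: 0.0005
grip_force: 0.0
```

```bash
python3 - <<'E'
from h import *
where(); rows((.09,.215,0),(.06,.215,0))
E
```

```text
t 3.2 s,y,h 0.0893 -0.0004 0.3319 tilt 0.2 y.Y -1.0 F [ 0.26 -0.26 -0.08] w 0.001 j [ 0.51  0.43 -0.58  1.15  0.23  1.61 -0.87]
(0.09, 0.215, 0) [0.005, -0.004, -0.002] [0.0, -1.0, 117.0]
(0.06, 0.215, 0) [0.005, -0.004, -0.002] [-30.0, -1.0, 117.0]
```

>>> apply_moves(
  steps=[
    [0,0,0,0,0,40,-1],
    [0,0,0,0,0,80,-1],
    [0,0,0,0,0,117,-1],
    [0,0,0,-15,0,117,-1],
    [0,0,0,-30,0,117,-1],
    [0,0,0,-36,0,117,-1],
    [0,0,0,-40,0,117,-1],
    [0,0,0,-44,0,117,-1],
    [0,0,0,-48,0,117,-1],
    [0,0,0,-52,0,117,-1],
    [0,0,0,-56,0,117,-1],
    [0,0,0,-60,0,117,-1],
    [0,0,0,-64,0,117,-1],
    [0,0,0,-68,0,117,-1],
    [0,0,0,-72,0,117,-1],
    [0,0,0,-76,0,117,-1],
    [0,0,0,-80,0,117,-1],
    [0,0,0,-80,0,117,-1],
  ],
)

```text
time: 4.7
ee_pos: [0.5845, -0.1802, 0.2125]
eef_rot: [0.937, 0.35, 0.001, 0.0]
ft_force: [-0.0, -0.1, -0.5]
width: 0.0006
grip_force: 0.0
```

```bash
python3 - <<'E'
from h import *
where(); cover()
P=pose
s0=cur()
# from a push end 15 mm ahead, to the front
rows((-.005,.215,0),(-.005,.30,0),(-.26,.30,40),(-.2,.17,52))
E
```

```text
t 4.7 s,y,h 0.0097 0.0001 0.2125 tilt 0.1 y.Y -1.0 F [-0.04 -0.06 -0.47] w 0.001 j [ 0.67  0.36 -0.57  1.49  0.2   1.34 -0.77]
cover angle 1.441 spread [1.43 1.46] 1569
(-0.005, 0.215, 0) [0.002, -0.003, -0.0] [-15.0, 0.0, -3.0]
(-0.005, 0.3, 0) [0.002, -0.003, -0.0] [-15.0, 0.0, -88.0]
(-0.26, 0.3, 40) [0.002, 0.696, 0.0] [-270.0, 0.0, -88.0]
(-0.2, 0.17, 52) [0.002, 0.905, 0.001] [-210.0, 0.0, 42.0]
```

>>> apply_moves(
  steps=[
    [0,0,0,-5,0,-2,-1],
    [0,0,0,-10,0,-2,-1],
    [0,0,0,-14,0,-2,-1],
    [0,0,0,-14,0,-2,-1],
    [0,0,0,-14,0,-40,-1],
    [0,0,0,-15,0,-80,-1],
    [0,0.12,0,-50,0,-88,-1],
    [0,0.24,0,-90,0,-88,-1],
    [0,0.36,0,-130,0,-88,-1],
    [0,0.48,0,-170,0,-88,-1],
    [0,0.6,0,-205,0,-80,-1],
    [0,0.72,0,-210,0,-40,-1],
    [0,0.84,0,-210,0,0,-1],
    [0,0.905,0,-210,0,40,-1],
  ],
)

```text
time: 5.92
ee_pos: [0.4247, -0.3202, 0.1705]
eef_rot: [0.842, 0.312, 0.413, -0.151]
ft_force: [0.1, -0.9, -0.6]
width: 0.0005
grip_force: 0.0
```

```bash
python3 - <<'E'
from h import *
where(); cover()
c=r.camera('scene'); P=cloud(c)-H; I=c['pixels'].astype(int)
b=(I[...,2]>I[...,0]+60)&(I[...,2]>I[...,1]+40)&(np.abs(P@Y)<.05)&(np.abs(P[...,2]-.18)<.1)
q=P[b]; print('blue s,h',(q@X).min(),np.median(q@X),np.median(q[:,2]),len(q), 'ang',np.median(np.arctan2(q[:,2]-.095,-(q@X))))
cv2.imwrite('pics/fall.png',cv2.resize(c['pixels'][100:290,150:360][:,:,::-1],None,fx=3.5,fy=3))
for th in (1.2,1.1,1.,.9): print(th, -.13*np.cos(th), .095+.13*np.sin(th))
E
```

```text
t 5.92 s,y,h -0.2028 -0.0007 0.1705 tilt 52.2 y.Y -1.0 F [ 0.13 -0.95 -0.58] w 0.001 j [ 1.42  0.37 -0.39  1.86 -0.8   1.26  0.56]
cover angle 1.23 spread [1.22 1.24] 1225
blue s,h -0.04592397845358282 -0.040660624996952666 0.238144822610913 136 ang 1.2900618094824936
1.2 -0.04710650808196757 0.2161650811757394
1.1 -0.05896749578532505 0.2108569568079866
1.0 -0.07023929976285817 0.20439122802502654
0.9 -0.08080929587518637 0.19683249825157284
```

View pics/fall.png

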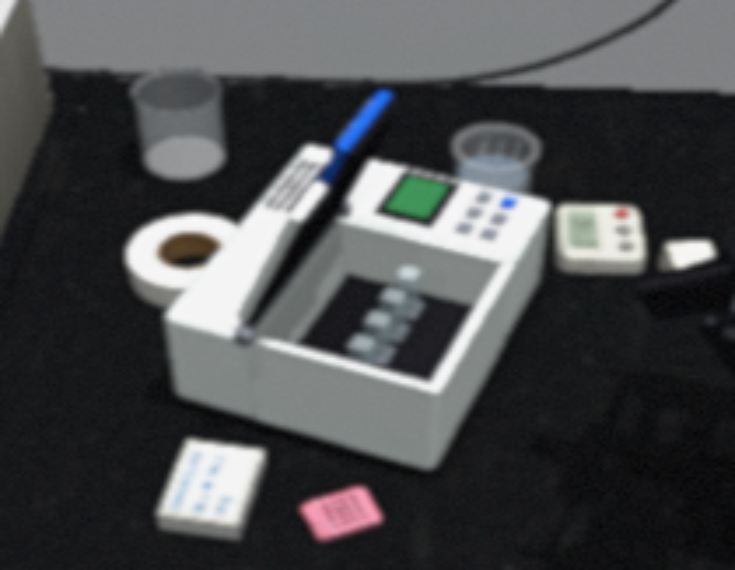

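The scene view shows the tab (blue, crop ~(365,120)) tipped forward and falling, and the fingers already in front at lower right. Cover angle is about 1.23, so I move in under it now.

```bash
cat >> h.py <<'E'
def under(th,d=.125,p=None,o=.0095):
    "pose with the finger flank against the underside at cover angle th"
    return (-d*np.cos(th)-o*np.sin(th), .095+d*np.sin(th)-o*np.cos(th), p if p is not None else 90-np.degrees(th)+8)
E
python3 - <<'E'
from h import *
rows(under(.95,p=45))
E
```

```text
(np.float64(-0.0804378334784845), np.float64(0.19115094874876482), 45) [-0.008, -0.13, -0.017] [97.0, 3.0, 78.0]
```

>>> apply_moves(
  steps=[
    [0,-0.04,0,30,0,26,-1],
    [0,-0.09,0,63,0,51,-1],
    [0,-0.125,0,97,0,77,-1],
    [0,-0.125,0,97,0,77,-1],
  ],
)

```text
time: 6.35
ee_pos: [0.5256, -0.2288, 0.21]
eef_rot: [0.863, 0.333, 0.358, -0.131]
ft_force: [0.0, 1.1, 1.0]
width: 0.0005
grip_force: 0.0
```

```bash
cat >> h.py <<'E'
def blue():
    c=r.camera('scene'); P=cloud(c)-H; I=c['pixels'].astype(int)
    b=(I[...,2]>I[...,0]+60)&(I[...,2]>I[...,1]+40)&(np.abs(P@Y)<.05)&(P[...,2]>.08)&(P[...,2]<.27)&(np.abs(P@X)<.17)
    q=P[b]; a=q[:,2]-.095; x=-(q@X); rr=np.hypot(a,x); th=np.arctan2(a,x)-np.arcsin(np.clip(.012/rr,-1,1))
    k=(rr>.118)&(rr<.149); print('tab angle',np.median(th[k]).round(3) if k.any() else None,'all',np.median(th).round(3),k.sum(),len(q),'t',r.read_state()['time'])
    return c
E
python3 - <<'E'
from h import *
where(); blue(); rows(under(.95,p=45),under(.85,p=47))
E
```

```text
t 6.35 s,y,h -0.0667 0.002 0.21 tilt 44.8 y.Y -1.0 F [0.04 1.09 0.95] w 0.0 j [ 1.21  0.24 -0.49  1.86 -0.76  1.11  0.27]
tab angle 1.14 all 1.139 64 137 t 6.4
(np.float64(-0.0804378334784845), np.float64(0.19115094874876482), 45) [-0.0, 0.004, 0.017] [-19.0, 1.0, 5.0]
(np.float64(-0.08963505708445556), np.float64(0.18264021075662926), 47) [-0.001, 0.039, 0.017] [-31.0, 1.0, 5.0]
```

>>> apply_moves(
  steps=[
    [0,0,0,-1,0,0,-1],
    [0,0,0,-2,0,0,-1],
    [0,0,0,-3,0,0,-1],
    [0,0,0,-4,0,0,-1],
  ],
)

```text
time: 6.73
ee_pos: [0.515, -0.2409, 0.1984]
eef_rot: [0.866, 0.324, 0.358, -0.132]
ft_force: [0.1, -0.4, 0.1]
width: 0.0005
grip_force: 0.0
```

```bash
python3 - <<'E'
from h import *
where(); blue(); where(); rows(under(1.0,.13,p=45),under(.9,.13,p=47))
E
```

```text
t 6.73 s,y,h -0.0827 -0.0001 0.1984 tilt 44.8 y.Y -1.0 F [ 0.06 -0.38  0.13] w 0.001 j [ 1.22  0.25 -0.47  1.87 -0.76  1.11  0.29]
tab angle 1.053 all 1.052 100 166 t 6.7833
t 6.78 s,y,h -0.0828 -0.0001 0.198 tilt 44.8 y.Y -1.0 F [-0.22  0.24 -1.68] w 0.001 j [ 1.22  0.25 -0.47  1.87 -0.76  1.11  0.29]
(np.float64(-0.07823327411853319), np.float64(0.19925835611927922), 45) [0.002, 0.003, 0.0] [4.0, -0.0, 2.0]
(np.float64(-0.08825090151664747), np.float64(0.19092720355300152), 47) [0.002, 0.038, 0.0] [-9.0, -0.0, 1.0]
```

>>> apply_moves(
  steps=[
    [0,0,0,0,0,0,-1],
    [0,0,0,0,0,0,-1],
    [0,0,0,-1,0,0,-1],
    [0,0,0,-2,0,0,-1],
    [0,0,0,-3,0,0,-1],
  ],
)

```text
time: 7.2
ee_pos: [0.5139, -0.2414, 0.1959]
eef_rot: [0.866, 0.324, 0.358, -0.133]
ft_force: [0.5, 0.3, 0.1]
width: 0.0005
grip_force: 0.2
```

```bash
python3 - <<'E'
from h import *
where(); blue(); rows(*[under(t,.13,p=45+5*(.9-t)/.2) for t in (.9,.8,.7,.6)])
E
```

```text
t 7.2 s,y,h -0.0838 0.0003 0.1959 tilt 44.9 y.Y -1.0 F [0.46 0.25 0.13] w 0.0 j [ 1.22  0.25 -0.47  1.87 -0.76  1.11  0.29]
tab angle 0.951 all 0.946 117 194 t 7.25
(np.float64(-0.08825090151664747), np.float64(0.19092720355300152), 45.0) [0.001, 0.002, 0.001] [-6.0, 0.0, 0.0]
(np.float64(-0.09738675507867697), np.float64(0.1816375780781399), 47.5) [0.001, 0.046, 0.001] [-19.0, 0.0, 1.0]
(np.float64(-0.10554955237574157), np.float64(0.1714822985616972), 50.0) [0.001, 0.09, 0.001] [-32.0, 0.0, 2.0]
(np.float64(-0.11265773343551101), np.float64(0.16056283319971265), 52.5) [0.001, 0.133, 0.001] [-45.0, 0.0, 5.0]
```

The cover is on the finger: angle 0.95, which matches the finger's flank exactly. Now I lower it slowly.

>>> apply_moves(
  steps=[
    [0,0,0,0,0,0,-1],
    [0,0,0,0,0,0,-1],
    [0,0,0,-2,0,0,-1],
    [0,0.01,0,-4,0,0,-1],
    [0,0.015,0,-6,0,0,-1],
    [0,0.02,0,-8,0,0,-1],
    [0,0.025,0,-10,0,0,-1],
    [0,0.03,0,-12,0,1,-1],
    [0,0.035,0,-14,0,1,-1],
    [0,0.04,0,-16,0,1,-1],
    [0,0.045,0,-18,0,1,-1],
    [0,0.05,0,-20,0,1,-1],
  ],
)

```text
time: 8.25
ee_pos: [0.5037, -0.2502, 0.1811]
eef_rot: [0.856, 0.321, 0.379, -0.141]
ft_force: [-0.6, -0.9, -0.7]
width: 0.0005
grip_force: 0.2
```

```bash
python3 - <<'E'
from h import *
where(); blue(); rows(*[under(t,.13,p=45+5*(.9-t)/.2) for t in (.8,.7,.6,.5,.4,.3)])
E
```

```text
t 8.25 s,y,h -0.0972 0.0003 0.1811 tilt 47.8 y.Y -1.0 F [-0.61 -0.9  -0.67] w 0.0 j [ 1.26  0.29 -0.47  1.89 -0.81  1.11  0.38]
tab angle 0.806 all 0.805 191 281 t 8.3
(np.float64(-0.09738675507867697), np.float64(0.1816375780781399), 47.5) [0.001, -0.005, 0.001] [1.0, 0.0, -0.0]
(np.float64(-0.10554955237574157), np.float64(0.1714822985616972), 50.0) [0.001, 0.039, 0.001] [-12.0, 0.0, 0.0]
(np.float64(-0.11265773343551101), np.float64(0.16056283319971265), 52.5) [0.001, 0.083, 0.001] [-25.0, 0.0, 2.0]
(np.float64(-0.1186402756624884), np.float64(0.14898828568058783), 55.0) [0.0, 0.126, 0.001] [-37.0, 0.0, 6.0]
(np.float64(-0.12343740347230725), np.float64(0.13687430505709716), 57.5) [0.0, 0.17, 0.001] [-50.0, 0.0, 10.0]
(np.float64(-0.1270011855496115), np.float64(0.12434193021928087), 60.0) [0.0, 0.213, 0.001] [-61.0, 0.0, 16.0]
```

>>> apply_moves(
  steps=[
    [0,0.01,0,-2,0,0,-1],
    [0,0.02,0,-4,0,0,-1],
    [0,0.03,0,-6,0,0,-1],
    [0,0.04,0,-8,0,0,-1],
    [0,0.05,0,-10,0,0,-1],
    [0,0.06,0,-12,0,0,-1],
    [0,0.07,0,-14,0,0,-1],
    [0,0.08,0,-16,0,1,-1],
    [0,0.09,0,-18,0,1,-1],
    [0,0.1,0,-20,0,1,-1],
    [0,0.115,0,-22,0,2,-1],
    [0,0.13,0,-24,0,2,-1],
    [0,0.145,0,-26,0,2,-1],
    [0,0.16,0,-28,0,3,-1],
    [0,0.175,0,-30,0,3,-1],
    [0,0.19,0,-32,0,4,-1],
  ],
)

```text
time: 9.63
ee_pos: [0.4898, -0.2625, 0.1547]
eef_rot: [0.816, 0.306, 0.459, -0.171]
ft_force: [-1.6, 0.7, -0.6]
width: 0.0001
grip_force: 0.3
```

```bash
python3 - <<'E'
from h import *
where(); blue(); rows(*[under(t,.13,p=p) for t,p in ((.55,59),(.5,61),(.4,65),(.3,69),(.2,72))])
E
```

```text
t 9.63 s,y,h -0.1159 0.0001 0.1547 tilt 58.7 y.Y -1.0 F [-1.57  0.74 -0.57] w 0.0 j [ 1.37  0.44 -0.47  1.91 -0.93  1.16  0.62]
tab angle 0.558 all 0.557 294 359 t 9.6833
(np.float64(-0.115793716542577), np.float64(0.1548503568014204), 59) [0.001, 0.004, 0.0] [1.0, 0.0, -0.0]
(np.float64(-0.1186402756624884), np.float64(0.14898828568058783), 61) [0.001, 0.039, 0.0] [-5.0, 0.0, 1.0]
(np.float64(-0.12343740347230725), np.float64(0.13687430505709716), 65) [0.001, 0.109, 0.0] [-18.0, 0.0, 3.0]
(np.float64(-0.1270011855496115), np.float64(0.12434193021928087), 69) [0.001, 0.179, 0.0] [-31.0, 0.0, 6.0]
(np.float64(-0.1292960137619145), np.float64(0.11151638051386617), 72) [0.001, 0.231, 0.0] [-43.0, 0.0, 11.0]
```

>>> apply_moves(
  steps=[
    [0,0.012,0,-2,0,0,-1],
    [0,0.024,0,-4,0,1,-1],
    [0,0.036,0,-6,0,1,-1],
    [0,0.048,0,-8,0,1,-1],
    [0,0.06,0,-10,0,2,-1],
    [0,0.072,0,-12,0,2,-1],
    [0,0.084,0,-14,0,2,-1],
    [0,0.096,0,-16,0,3,-1],
    [0,0.108,0,-18,0,3,-1],
    [0,0.12,0,-20,0,3,-1],
    [0,0.132,0,-22,0,4,-1],
    [0,0.143,0,-24,0,4,-1],
    [0,0.154,0,-26,0,5,-1],
    [0,0.165,0,-28,0,5,-1],
    [0,0.175,0,-30,0,6,-1],
    [0,0.185,0,-32,0,7,-1],
    [0,0.195,0,-34,0,7,-1],
  ],
)

```text
time: 11.1
ee_pos: [0.4811, -0.2699, 0.122]
eef_rot: [0.768, 0.288, 0.536, -0.2]
ft_force: [-0.2, 0.1, -1.2]
width: 0.0003
grip_force: 0.3
```

```bash
python3 - <<'E'
from h import *
where(); blue(); rows((-.13,.112,72),(-.132,.1,72),(-.132,.09,72),(-.134,.08,72),(-.134,.07,72))
E
```

```text
t 11.1 s,y,h -0.1273 0.0002 0.122 tilt 69.9 y.Y -1.0 F [-0.17  0.14 -1.22] w 0.0 j [ 1.44  0.63 -0.47  1.9  -1.01  1.22  0.81]
tab angle 0.299 all 0.299 384 432 t 11.15
(-0.13, 0.112, 72) [-0.0, 0.037, 0.001] [-10.0, 0.0, 1.0]
(-0.132, 0.1, 72) [-0.0, 0.037, 0.001] [-21.0, 0.0, 3.0]
(-0.132, 0.09, 72) [-0.0, 0.037, 0.001] [-31.0, 0.0, 7.0]
(-0.134, 0.08, 72) [-0.0, 0.037, 0.001] [-41.0, 0.0, 8.0]
(-0.134, 0.07, 72) [-0.0, 0.037, 0.001] [-50.0, 0.0, 12.0]
```

>>> apply_moves(
  steps=[
    [0,0.005,0,-2,0,0,-1],
    [0,0.01,0,-4,0,0,-1],
    [0,0.015,0,-6,0,1,-1],
    [0,0.02,0,-8,0,1,-1],
    [0,0.025,0,-10,0,1,-1],
    [0,0.03,0,-12,0,1,-1],
    [0,0.035,0,-14,0,2,-1],
    [0,0.037,0,-16,0,2,-1],
    [0,0.037,0,-18,0,2,-1],
    [0,0.037,0,-20,0,3,-1],
    [0,0.037,0,-22,0,3,-1],
    [0,0.037,0,-24,0,4,-1],
    [0,0.037,0,-26,0,4,-1],
    [0,0.037,0,-28,0,5,-1],
    [0,0.037,0,-30,0,6,-1],
    [0,0.037,0,-31.5,0,6,-1],
    [0,0.037,0,-33,0,6,-1],
  ],
)

```text
time: 12.57
ee_pos: [0.4768, -0.2738, 0.089]
eef_rot: [0.758, 0.284, 0.55, -0.205]
ft_force: [0.6, 0.8, -0.4]
width: 0.0003
grip_force: 0.4
```

```bash
python3 - <<'E'
from h import *
where(); blue(); rows((-.132,.085,72),(-.133,.08,72),(-.134,.07,72))
E
```

```text
t 12.57 s,y,h -0.133 0.0001 0.089 tilt 71.9 y.Y -1.0 F [ 0.58  0.77 -0.38] w 0.0 j [ 1.45  0.72 -0.46  1.89 -1.01  1.22  0.88]
tab angle 0.068 all 0.068 386 467 t 12.6167
(-0.132, 0.085, 72) [-0.0, 0.001, 0.002] [-3.0, 0.0, 2.0]
(-0.133, 0.08, 72) [-0.0, 0.001, 0.002] [-8.0, 0.0, 3.0]
(-0.134, 0.07, 72) [-0.0, 0.001, 0.002] [-18.0, 0.0, 5.0]
```

>>> apply_moves(
  steps=[
    [0,0,0,-1,0,0,-1],
    [0,0,0,-2,0,0,-1],
    [0,0,0,-3,0,1,-1],
    [0,0,0,-4,0,1,-1],
    [0,0,0,-5,0,1,-1],
    [0,0,0,-6,0,2,-1],
    [0,0,0,-7,0,2,-1],
    [0,0,0,-8,0,2,-1],
    [0,0,0,-9,0,2,-1],
    [0,0,0,-10,0,3,-1],
    [0,0,0,-11,0,3,-1],
    [0,0,0,-12,0,3,-1],
    [0,0,0,-13,0,3,-1],
    [0,0,0,-14,0,3,-1],
    [0,0,0,-15,0,3,-1],
  ],
)

```text
time: 13.87
ee_pos: [0.4754, -0.2751, 0.0739]
eef_rot: [0.758, 0.284, 0.55, -0.205]
ft_force: [0.8, -0.2, -0.4]
width: 0.0005
grip_force: 0.0
```

```bash
python3 - <<'E'
from h import *
where(); blue(); rows((-.16,.066,72),(-.25,.085,72))
E
```

```text
t 13.87 s,y,h -0.135 0.0001 0.0739 tilt 71.9 y.Y -1.0 F [ 0.84 -0.19 -0.43] w 0.001 j [ 1.45  0.75 -0.45  1.88 -1.    1.21  0.9 ]
tab angle -0.001 all -0.001 394 481 t 13.9167
(-0.16, 0.066, 72) [-0.0, 0.002, 0.002] [-15.0, 0.0, -21.0]
(-0.25, 0.085, 72) [-0.0, 0.002, 0.002] [-25.0, 0.0, -113.0]
```

>>> apply_moves(
  steps=[
    [0,0,0,-8,0,-10,-1],
    [0,0,0,-15,0,-21,-1],
    [0,0,0,-18,0,-50,-1],
    [0,0,0,-22,0,-80,-1],
    [0,0,0,-25,0,-113,-1],
    [0,0,0,-25,0,-113,-1],
    [0,0,0,-25,0,-113,-1],
    [0,0,0,-25,0,-113,-1],
  ],
)

```text
time: 14.58
ee_pos: [0.3879, -0.3511, 0.0849]
eef_rot: [0.758, 0.284, 0.55, -0.205]
ft_force: [0.8, 0.8, 0.1]
width: 0.0006
grip_force: 0.0
```

```bash
python3 - <<'E'
from h import *
where(); c=blue(); cv2.imwrite('pics/end.png',c['pixels'][:,:,::-1])
E
```

```text
t 14.58 s,y,h -0.2508 0.0001 0.0849 tilt 71.9 y.Y -1.0 F [0.79 0.81 0.15] w 0.001 j [ 1.55  0.76 -0.36  1.77 -0.88  1.4   0.89]
tab angle -0.001 all -0.002 399 485 t 14.6333
```

View pics/end.png

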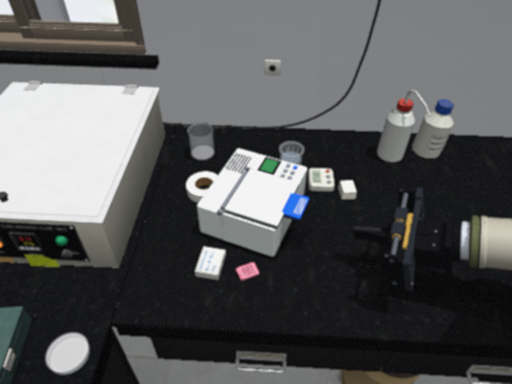

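The cover is fully shut with its tab at about (296,206). The gripper is clear at about (390,235), and the other things are where they were.

```bash
python3 -c "
from bench import r
print(r.close_job())"
```

```text
the job is handed in; nothing more can be done
None
```

The cover was tipped forward from behind, caught on the outside of the shut fingers at about 0.95 rad, and lowered gently until fully shut; nothing else on the bench appears to have moved, and I handed the job in at about 14.6 s.

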